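Check a slanting bore with a spring depth gauge

ROBOT

A 6-joint arm with a two-finger parallel gripper is mounted at the origin on a cart in front of the work surface, level with it; the furniture and walls round the work are solid. World frame = base frame: x ahead of the robot, y to its left, z up, the work surface at z = 0. Lengths are in m, angles in rad, forces in N, time in s.
With the tool pointing down it reaches from about 0.375 to 0.975 m from the base axis. Payload 3.8 kg.
Tool frame: the origin (TCP) lies at the very end of the fingers, on their centre line; the grasp point (between the pads) lies 19 mm behind it; z points along the fingers, y is the line along which they close (so a half turn about z gives the same grasp; the last joint's range is limited). The gripper opens to 85 mm and grips with 20 to 120 N. Pads are 22 mm wide; open, the fingers measure 114 mm over their backs; the gripper's body (76 mm by 85 mm) begins 54 mm behind the grasp point. The pads swing forward as they close: fully open they stand 13 mm farther back than shut.
Start: joints at [-1.158, 0.264, 1.604, -0, 1.274, -0.037], TCP at [0.293, -0.608, 0.231] pointing down, gripper open.
Joint ranges: [-2.63, 2.63], [-0.94, 2.18], [0.31, 2.57], [-1.31, 4.45], [0, 2.66], [-2.55, 2.55]. Speed limits (rad/s): [2.57, 2.57, 3.14, 3.14, 3.14, 3.14].

INTERFACE

Orientations are given as a rotation vector (axis times angle).
In Python, from workcell import bot gives the robot as it stands.
- The arm moves only by the shell command python3 -m creep 'ROWS' [FORCE]. ROWS is JSON, a list of rows, each a list of 5 numbers: the shift along the tool's x, y, z in units of 0.05 m (1.0 is 0.05 m), then the turn about the tool's z in units of 0.1 rad (1.0 is 0.1 rad), then the opening, from 0 (shut) to 1 (fully open). In form: [[tx, ty, tz, spin, hand], ...]. A call has 1 to 20 rows; each row shifts and turns the commanded pose from where the row before left it, along the tool's axes as they then stand; what a row does not reach is not made up. A row lasts 1/8 s, in which the tool goes at most 62.5 mm and 10.7 degrees, less where a joint would pass 70% of its speed; a pose out of reach is approached as far as the arm can. A call with a number of a shift or a turn outside -1 to 1 is refused whole. A call with a gripper value outside its range is refused whole. The fingers move at their own pace and stop on an object; FORCE is the grip in N (left out, the last holds). Time passes only in rows, so rows that do not move let the fingers close. It gives the time, the measured TCP pose, the force, the opening and the grip force at its end, in the units of the state.
- bot.read_state(): the state, without advancing time (a new reading comes with each control period).
- bot.read_camera(name): name is "scene" or "top"; returns a dict with "pixels" (420x560x3 uint8, red, green, blue), "vfov" (degrees; the focal length in pixels is half the picture's height over the tangent of half this angle, whatever the lens; pixels are square), "cx", "cy" (the principal point, pixels), "dist_coeffs" ([k1, k2, p1, p2, k3] as OpenCV has them; the pictures are not rectified), "world_to_cam" (4x4, takes a point from world to camera coordinates). Camera axes: x right, y down, z forward; pixel columns grow to the right and rows downward; lengths in m; the calibration is good to about 2 mm. A picture is of the moment at which its call begins. There is no depth.
- bot.finish_job(): hands the job in; it is judged then, once.
Trained networks look in a picture, given as the dict that the camera call returned (one of the last four; its "shot" number tells which), for a name from the list of things; names that differ only in an ending like _2 or _b are one class to them, and where a whole thing is asked for, a point or a joint stands for the part that bears it (a point fixed in the world has none). Each returns a list of dicts, best first, with "score" (0 to 1); they miss things now and then, are a little off and sometimes report something else, mostly with a low value. They report only what shows in the picture. A call takes as long as a camera call. They do not tell look-alikes from the thing itself.
- bot.look_for(target, picture): "bbox" ([left, top, right, bottom] in pixels, round what is visible of it).
- bot.regions_of(target, picture): "mask" (420x560 bool, what is visible of it) and "bbox" ([left, top, right, bottom] in pixels, round what is visible of it).
The state is a dict: "time": time; "q": joint angles; "joint_vel": joint speeds; "joint_torque": joint torques, N m; "tool_pos": TCP position; "tcp_rot": TCP orientation; "wrist_force": force on the tool from outside, world axes, zero at the start; "torque": the same for the moment, N m; "width": opening from 0.0 (shut) to 1.0 (fully open); "grip_force": force on a finger pad.
Only numpy, scipy, OpenCV 4.12 (cv2) and the standard library are available. Lean on these libraries where they do the work, as an engineer would, in place of code of your own. Each camera call takes 0.05 s, during which the arm holds its last target. There are 200 camera calls.

TASK

Three drilled wooden blocks sit side by side on a sloping rack. Take the pen-shaped depth gauge out of its stand and gently push its thin spring rod down the bore of the one block that has a raised collar round its mouth, keeping the gauge in line with the bore (square to the block's sloping top), until the tip rests on the bottom of the bore and the spring rod is pushed about half its travel into the gauge - never all the way in. Finish while still holding the gauge there, lightly pressed and steady, and leave the loose offcuts and the gear undisturbed.

Things in the scene. Friction and masses are not known exactly. Their poses are not given: they have to be found in the camera images.
- gauge: Loose aluminium depth gauge, 112 g: round housing 26 mm in diameter, 75 mm tall, dark knurl rings, on a foot flange 38 mm across and 6 mm thick (cone up to 8.5 mm); a thin steel rod sticks out of the foot's middle. Origin: centre of the foot's underside; z along the axis from foot to cap. At the start it stands upright, foot on the stand's top. Round: any grasp yaw will do.
- gauge_grip (a point): Point on the gauge's axis 40 mm above the foot's underside (98 mm above the rod's tip when the rod is fully out), a good height to grip the 26 mm housing; z as the gauge's
- tip (a point): Rounded end of the gauge's steel rod (rod 6 mm in diameter), 58 mm below the foot's underside when the rod is fully out; z as the gauge's
- plunger (a joint): How far the rod is pushed up into the gauge: 0 fully out, 0.012 m fully in (hard stop). A spring pushes it out: 1.6 N at 0, 4 N at 0.006, 6.4 N at 0.012
- stand: Fixed stand of dark wood, 64 x 64 mm, 66 mm tall, on a steel sole 80 x 80 x 8 mm; a 15 mm hole straight down its middle takes the gauge's rod, and a steel rim 5 mm high, 47 mm outside and 41 mm inside, on its top keeps the foot centred. Origin: centre of its underside, z up
- rack: Fixed plywood rack, sole 100 x 190 mm; carries the three blocks side by side 56 mm apart along its y on a board that slopes 0.32 rad (18 degrees), lower along the rack's -x (the robot's side). Which block is in which place varies. Origin: centre of its underside, z up
- block_collar: The block to be checked: fixed, light wood, 52 x 50 x 36 mm (36 along the bore), lying on the slope, with a raised wooden collar 23 mm across, 13 mm inside and 6 mm high round the mouth of its bore. Origin: centre of its underside; body z is vertical, x and y as the rack's
- block_collar_mouth (a point): Centre of the collar's rim, where the bore opens. z points along the bore out of it: square to the block's top, 0.32 rad from vertical, leaning towards the rack's -x
- block_collar_bottom (a point): Centre of the flat bottom of that bore, 36 mm below the collar's rim along the bore; bore 11.5 mm in diameter; z as at the mouth
- block_plain_1: Same block and bore but without collar, not to be used; origin and axes as block_collar
- block_plain_2: Same block and bore but without collar, not to be used; origin and axes as block_collar
- offcut_1: Pine offcut 34 x 120 x 18 mm; loose bystander, to be left where it is. Origin: centre of its underside
- offcut_2: Pine offcut 28 x 75 x 12 mm; loose bystander, to be left where it is. Origin: centre of its underside
- gear: Printed spur gear 38 mm across, 13 mm high; loose bystander, to be left where it is. Origin: centre of its underside
Things that resemble listed ones, but are neither listed nor needed, are in the scene too. Of the things that look like the gauge, the smaller one is meant. What is shaped like the stand but yellow is not meant.

How it is judged:
On the way, in this order (a step that is already met when the one before it is completed fails the run):
1. the gauge is lifted clear of its stand (height (world z) of tip above 0.08 m and contact force between gauge and stand below 0.05 N), for 0.1 s.
2. the rod's tip is inside the collared bore (x of tip in the frame of block_collar_bottom between -0.005 and 0.005 m and y of tip in the frame of block_collar_bottom between -0.005 and 0.005 m and z of tip in the frame of block_collar_bottom below 0.025 m), for 0.1 s.
At the end, for the whole second after the job is handed in: Fingers hold the gauge still (under 10 mm/s), off the stand: tip on the collared bore's bottom (within 3 mm), axis within 0.10 rad of the bore's, rod pushed in 3 to 9 mm of 12, 1 to 10 N on the block; offcuts and gear within 20 mm of where they lay (x of tip in the frame of block_collar_bottom between -0.005 and 0.005 m and y of tip in the frame of block_collar_bottom between -0.005 and 0.005 m and z of tip in the frame of block_collar_bottom below 0.003 m and value of joint plunger between 0.003 and 0.009 m and angle between the z axis of gauge and the z axis of block_collar_bottom, either way round below 0.1 rad and contact force between gauge and block_collar between 1 and 10 N and contact force between the fingers and gauge above 2 N and contact force between gauge and stand below 0.05 N and linear speed of gauge below 0.01 m/s and distance of each of offcut_1, offcut_2, gear from where it was at the start of the episode below 0.02 m); the arm keeps its last pose, push and grip.
It fails at once if the rod is pushed all the way into the gauge (value of joint plunger above 0.0115 m).
It fails at once if the gauge is pressed on the collared block with more than 20 N (contact force between gauge and block_collar above 20 N).
It fails at once if an offcut or the gear is shoved away (distance of any of offcut_1, offcut_2, gear from where it was at the start of the episode above 0.03 m).
It also fails if it takes over 38 s, if anything falls off the work surface, if the arm or the gripper's body presses on something with over 40 N, if the wrist force passes 120 N, or if a joint passes its speed limit or range.

## Working session

There is one attempt and no reset: what is moved stays moved. The work goes in short steps, Python scripts to look and compute and a shell command to move; the robot and the scene stay as the last step left them, time stands still between calls to the robot, and variables do not carry over. Pictures are saved under pics/ and viewed, at most 14 in all, crops included, and the job is handed in when it is done.

```bash
mkdir -p pics; ls; cat > h.py <<'E'
import numpy as np, cv2
from workcell import bot
def K(p):
    f=p["pixels"].shape[0]/2/np.tan(np.radians(p["vfov"])/2)
    return np.array([[f,0,p["cx"]],[0,f,p["cy"]],[0,0,1.]]),np.array(p["dist_coeffs"],float)
def proj(p,X):
    k,d=K(p);T=np.array(p["world_to_cam"]);r=cv2.Rodrigues(T[:3,:3])[0]
    return cv2.projectPoints(np.atleast_2d(np.array(X,float)),r,T[:3,3],k,d)[0][:,0]
def ray(p,uv):
    k,d=K(p);T=np.array(p["world_to_cam"]);R=T[:3,:3]
    n=cv2.undistortPoints(np.array(uv,float).reshape(-1,1,2),k,d)[0,0]
    return -R.T@T[:3,3], R.T@np.array([n[0],n[1],1])
def atz(p,uv,z):
    c,v=ray(p,uv); return c+v*(z-c[2])/v[2]
def save(p,name,crop=None,s=1):
    im=p["pixels"][...,::-1]
    if crop: im=im[crop[1]:crop[3],crop[0]:crop[2]]
    cv2.imwrite("pics/"+name,cv2.resize(im,None,fx=s,fy=s,interpolation=cv2.INTER_CUBIC))
E
python3 - <<'E'
from h import *
np.set_printoptions(precision=4,suppress=True)
s=bot.read_state(); print({k:np.round(v,4) for k,v in s.items()})
for n in("scene","top"):
    p=bot.read_camera(n); save(p,n+"0.png",s=1.4)
    print(n,p["vfov"],"cam at",ray(p,(280,210)))
    for t in("gauge","stand","block_collar","block_plain_1","rack","tip","offcut_1","gear"):
        print(t,[(np.round(r["bbox"]).astype(int).tolist(),round(r["score"],2)) for r in bot.look_for(t,p)][:4])
E
```

```text
pics
{'time': np.float64(0.0), 'q': array([-1.1579,  0.2648,  1.6054,  0.    ,  1.2737, -0.0369]), 'joint_vel': array([ 0.    ,  0.0004,  0.0009, -0.0016,  0.0004, -0.0008]), 'joint_torque': array([ -0.0004, -51.5111, -36.7313,   0.    ,   0.0128,   0.    ]), 'tool_pos': array([ 0.2932, -0.6072,  0.2299]), 'tcp_rot': array([-3.0603, -0.7001,  0.0007]), 'wrist_force': array([-0.4015, -0.3085, -0.3245]), 'torque': array([-0.0363,  0.0092, -0.0086]), 'grip_force': np.float64(0.0), 'width': np.float64(1.0027)}
scene 55.59247652918616 cam at (array([-0.296 ,  0.6087,  0.8636]), array([ 0.6607, -0.3831, -0.6456]))
gauge [([293, 214, 313, 264], 0.69), ([261, 211, 275, 233], 0.5)]
stand [([256, 220, 288, 258], 0.78), ([137, 263, 178, 305], 0.59), ([348, 174, 369, 195], 0.27)]
block_collar [([336, 184, 361, 206], 0.69), ([255, 222, 286, 258], 0.16)]
block_plain_1 [([362, 172, 377, 188], 0.74), ([352, 177, 371, 199], 0.47)]
rack [([324, 189, 383, 216], 0.72)]
tip [([275, 211, 284, 213], 0.66)]
offcut_1 [([284, 188, 313, 215], 0.63)]
gear [([274, 212, 285, 214], 0.53)]
top 55.87327533582774 cam at (array([0.4229, 0.1442, 1.2507]), array([ 0.0477, -0.0287, -0.9985]))
gauge [([357, 192, 379, 214], 0.64), ([255, 247, 276, 264], 0.49), ([242, 210, 254, 222], 0.41)]
stand [([232, 203, 263, 231], 0.69), ([117, 197, 154, 228], 0.68)]
block_collar [([342, 198, 361, 216], 0.6)]
block_plain_1 [([357, 191, 377, 211], 0.9), ([372, 192, 399, 212], 0.78), ([278, 206, 296, 234], 0.67), ([340, 195, 362, 216], 0.28)]
rack [([332, 181, 398, 223], 0.86)]
tip []
offcut_1 [([279, 208, 296, 234], 0.77), ([304, 156, 314, 197], 0.55)]
gear [([276, 176, 291, 188], 0.6)]
```

View pics/scene0.png

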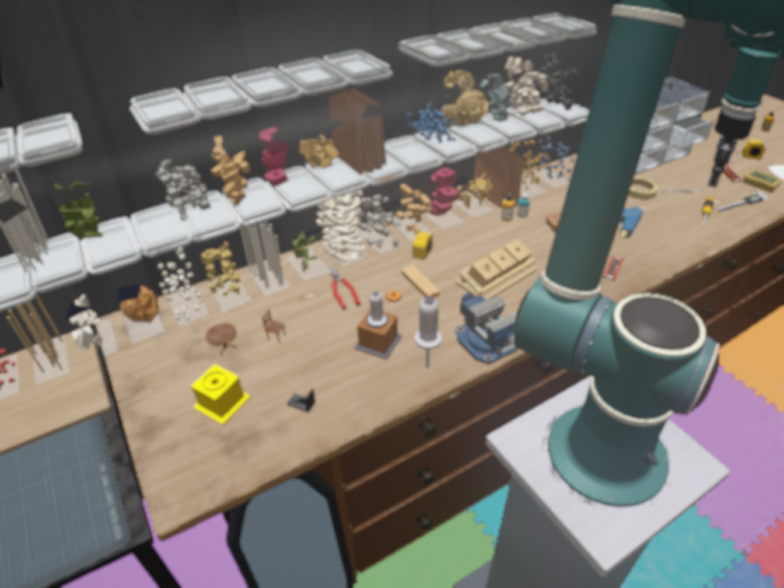

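View pics/top0.png

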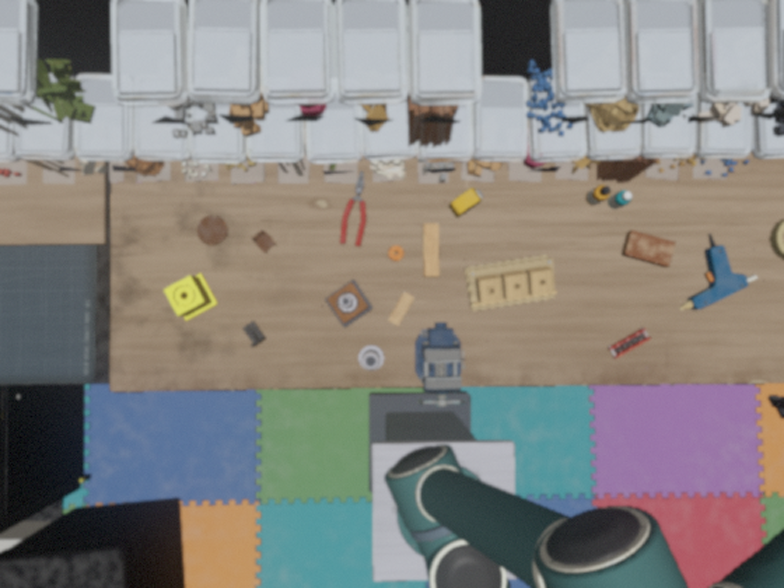

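```bash
python3 - <<'E'
from h import *
np.set_printoptions(precision=4,suppress=True)
p=bot.read_camera("top"); q=bot.read_camera("scene")
a=cv2.resize(p["pixels"][175:275,225:405],None,fx=4.4,fy=4.4,interpolation=cv2.INTER_CUBIC)[:300]
a=cv2.resize(p["pixels"][175:240,225:405],(790,285),interpolation=cv2.INTER_CUBIC)
b=cv2.resize(q["pixels"][165:265,250:390],(434,310),interpolation=cv2.INTER_CUBIC)
c=cv2.resize(q["pixels"][165:220,320:390],(356,310)[:2],interpolation=cv2.INTER_CUBIC)
cv2.imwrite("pics/crop1.png",np.vstack([a,np.hstack([b,c])])[...,::-1])
for n,pp in(("top",p),("scene",q)):
  for t in("gauge","stand","rack","block_plain_1","block_collar","offcut_1","gear"):
    for r in bot.regions_of(t,pp)[:4]:
        m=r["mask"];v,u=np.nonzero(m); print(n,t,round(r["score"],2),"bbox",np.round(r["bbox"]),"cen",u.mean().round(1),v.mean().round(1), "z0 pt",atz(pp,(u.mean(),v.mean()),0)[:2])
E
```

```text
top gauge 0.67 bbox [259. 248. 274. 267.] cen 264.6 255.4 z0 pt [0.3401 0.1584]
top gauge 0.65 bbox [241. 208. 253. 221.] cen 247.5 215.0 z0 pt [0.4678 0.2111]
top gauge 0.22 bbox [278. 177. 290. 188.] cen 282.3 180.1 z0 pt [0.5773 0.0997]
top stand 0.88 bbox [119. 195. 154. 228.] cen 135.7 211.5 z0 pt [0.4825 0.5601]
top stand 0.82 bbox [232. 200. 264. 233.] cen 248.2 216.7 z0 pt [0.4624 0.2088]
top rack 0.82 bbox [333. 180. 396. 222.] cen 360.0 199.3 z0 pt [ 0.514  -0.1464]
top block_plain_1 0.87 bbox [358. 190. 378. 212.] cen 367.4 202.8 z0 pt [ 0.5026 -0.1697]
top block_plain_1 0.58 bbox [375. 189. 398. 211.] cen 386.2 199.7 z0 pt [ 0.5119 -0.2297]
top block_collar 0.85 bbox [341. 195. 359. 219.] cen 348.6 205.8 z0 pt [ 0.4938 -0.1096]
top block_collar 0.2 bbox [242. 212. 254. 222.] cen 247.5 215.5 z0 pt [0.4662 0.2109]
top offcut_1 0.73 bbox [302. 156. 312. 196.] cen 307.0 177.8 z0 pt [0.5842 0.0213]
top offcut_1 0.6 bbox [277. 208. 296. 234.] cen 285.0 220.8 z0 pt [0.4484 0.0927]
top gear 0.43 bbox [240. 207. 254. 225.] cen 247.2 215.6 z0 pt [0.466 0.212]
scene gauge 0.98 bbox 
[... 549 characters left out ...]
419]
scene rack 0.44 bbox [334. 183. 362. 207.] cen 345.3 193.9 z0 pt [ 0.5395 -0.1429]
scene block_plain_1 0.6 bbox [352. 177. 369. 197.] cen 358.6 185.6 z0 pt [ 0.5521 -0.214 ]
scene block_plain_1 0.47 bbox [360. 172. 381. 187.] cen 370.0 180.0 z0 pt [ 0.5564 -0.2716]
scene block_collar 0.85 bbox [335. 184. 358. 207.] cen 344.9 194.3 z0 pt [ 0.5383 -0.1403]
scene offcut_1 0.63 bbox [286. 189. 312. 213.] cen 299.6 201.4 z0 pt [0.5907 0.0158]
scene offcut_1 0.38 bbox [327. 186. 380. 213.] cen 355.7 200.4 z0 pt [ 0.4916 -0.1504]
scene offcut_1 0.16 bbox [335. 184. 358. 204.] cen 345.9 194.3 z0 pt [ 0.5365 -0.1432]
scene gear 0.4 bbox [274. 210. 285. 216.] cen 280.1 211.2 z0 pt [0.5825 0.0992]
```

View pics/crop1.png

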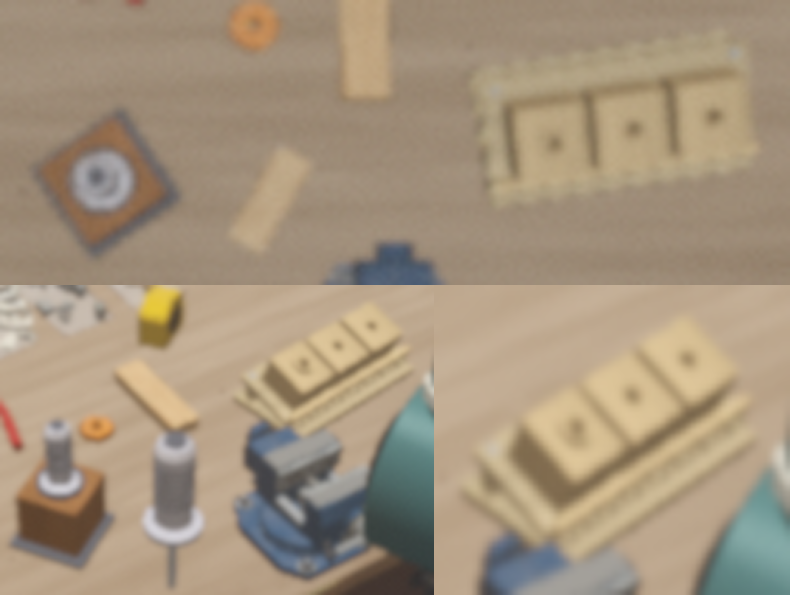

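Left block (top view ~(351,208), scene ~(348,191)) carries the collar; the gauge meant stands in the brown stand (top ~(247,215), scene ~(268,210–228)); a larger look-alike stands nearby at top ~(265,255).

```bash
python3 - <<'E'
from h import *
np.set_printoptions(precision=4,suppress=True)
p=bot.read_camera("top"); q=bot.read_camera("scene")
def tri(a,b):
    (c1,v1),(c2,v2)=ray(p,a),ray(q,b)
    v1/=np.linalg.norm(v1);v2/=np.linalg.norm(v2)
    t=np.linalg.lstsq(np.c_[v1,-v2],c2-c1,rcond=None)[0]
    A,B=c1+v1*t[0],c2+v2*t[1]; return (A+B)/2,np.linalg.norm(A-B)
for n,a,b in(("collar",(351.2,207.6),(347.7,190.9)),("p1",(369.2,204.2),(358.9,184.5)),("p2",(387.4,201.4),(369.7,178.0)),("cap",(247.3,215.5),(268.4,209.8)),("big cap",(264.6,254.5),(306,212.5))):
    print(n,*tri(a,b))
for z in(.066,.074): print("stand foot",z,atz(q,(269.4,228.2),z),"cap top",atz(p,(247.3,215.5),z+.075),atz(q,(268.4,209.8),z+.075))
# rack/stand outline angles from top
for t in("rack","stand","gauge"):
    for r in bot.regions_of(t,p)[:2]:
        c=cv2.findContours(r["mask"].astype(np.uint8),0,2)[0]; c=max(c,key=cv2.contourArea)
        bx=cv2.boxPoints(cv2.minAreaRect(c)); print(t,r["score"],[atz(p,x,.01 if t=="rack" else 0.066)[:2].round(4) for x in bx])
E
```

```text
collar [ 0.4849 -0.1037  0.0648] 0.001296380530159991
p1 [ 0.4945 -0.159   0.0628] 0.0005465374476005592
p2 [ 0.5025 -0.2137  0.0638] 0.0010005873674001759
cap [0.4622 0.2053 0.1399] 0.002809304836754199
big cap [0.354  0.1551 0.185 ] 0.0027246409602752148
stand foot 0.066 [0.466  0.2047 0.066 ] cap top [0.4614 0.204  0.141 ] [0.4618 0.2071 0.141 ]
stand foot 0.074 [0.4584 0.2087 0.074 ] cap top [0.4611 0.2036 0.149 ] [0.4534 0.2115 0.149 ]
rack 0.63 [array([ 0.542 , -0.0524]), array([ 0.5708, -0.2528]), array([ 0.4712, -0.2659]), array([ 0.4427, -0.0661])]
rack 0.29 [array([0.4284, 0.1239]), array([0.4908, 0.0855]), array([0.475 , 0.0598]), array([0.4127, 0.0982])]
stand 0.96 [array([0.4942, 0.5951]), array([0.5379, 0.5225]), array([0.4671, 0.4808]), array([0.4237, 0.5535])]
stand 0.6 [array([0.4731, 0.2564]), array([0.5135, 0.1948]), array([0.4495, 0.153 ]), array([0.4093, 0.2147])]
gauge 0.65 [array([0.4806, 0.2238]), array([0.4803, 0.1909]), array([0.4474, 0.1912]), array([0.4477, 0.224 ])]
gauge 0.56 [array([0.3698, 0.183 ]), array([0.3691, 0.1323]), array([0.3186, 0.1328]), array([0.3193, 0.1834])]
```

```bash
cat >> h.py <<'E'
def need(target,yaw=None):
    s=bot.read_state(); R=cv2.Rodrigues(np.array(s["tcp_rot"],float))[0]
    y=np.arctan2(R[1,0],R[0,0]); sp=0 if yaw is None else y-yaw
    Rn=R@cv2.Rodrigues(np.array([0,0,sp]))[0]
    print("t",round(float(s["time"]),2),"pos",np.round(s["tool_pos"],4),"yaw",round(y,3),"tilt z",np.round(R[:,2],3),"F",np.round(s["wrist_force"],1),"w",round(float(s["width"]),3),"g",round(float(s["grip_force"]),1))
    print("spin units",round(sp/.1,2),"shift units after spin",np.round(Rn.T@(np.array(target)-s["tool_pos"])/.05,3))
E
python3 -c "
from h import *
need([.462,.205,.23],.15)"
```

```text
t 1.95 pos [ 0.2935 -0.6079  0.2313] yaw 0.45 tilt z [-0. -0. -1.] F [-0.5  1.2 -0.5] w 1.003 g 0.0
spin units 3.0 shift units after spin [  5.762 -15.571   0.026]
```

```bash
python3 -m creep '[[0,0,0,1,1],[0,0,0,1,1],[0,0,0,1,1],[0.34,-0.916,0,0,1],[0.34,-0.916,0,0,1],[0.34,-0.916,0,0,1],[0.34,-0.916,0,0,1],[0.34,-0.916,0,0,1],[0.34,-0.916,0,0,1],[0.34,-0.916,0,0,1],[0.34,-0.916,0,0,1],[0.34,-0.916,0,0,1],[0.34,-0.916,0,0,1],[0.34,-0.916,0,0,1],[0.34,-0.916,0,0,1],[0.34,-0.916,0,0,1],[0.34,-0.916,0,0,1],[0.34,-0.916,0,0,1],[0.34,-0.916,0,0,1],[0.34,-0.916,0,0,1]]' 25
python3 - <<'E'
from h import *
np.set_printoptions(precision=4,suppress=True)
need([.462,.205,.087],.15)
p=bot.read_camera("top"); q=bot.read_camera("scene")
a=cv2.resize(p["pixels"][180:250,200:300],(400,280),interpolation=3)
b=cv2.resize(q["pixels"][150:260,230:320],(400,489),interpolation=3)
a=cv2.copyMakeBorder(a,0,209,0,0,0)
cv2.imwrite("pics/c2.png",np.hstack([a,b])[...,::-1])
s=bot.read_state()["tool_pos"]; print("tcp px",proj(p,s),proj(q,s), "gauge cap px",proj(p,[.462,.205,.141]),proj(q,[.462,.205,.141]))
E
```

```text
time: 4.45
tool_pos: [0.4633, 0.2069, 0.2316]
tcp_rot: [-3.133, -0.236, -0.002]
wrist_force: [1.2, -1.1, 0.8]
width: 0.999
grip_force: 0.0
t 4.45 pos [0.4633 0.2069 0.2316] yaw 0.15 tilt z [ 0.001  0.    -1.   ] F [ 1.2 -1.1  0.8] w 0.999 g 0.0
spin units 0.0 shift units after spin [-0.034  0.034  2.893]
tcp px [[243.3983 213.434 ]] [[266.0566 183.7745]] gauge cap px [[246.9531 215.2933]] [[269.0068 209.5144]]
```

View pics/c2.png

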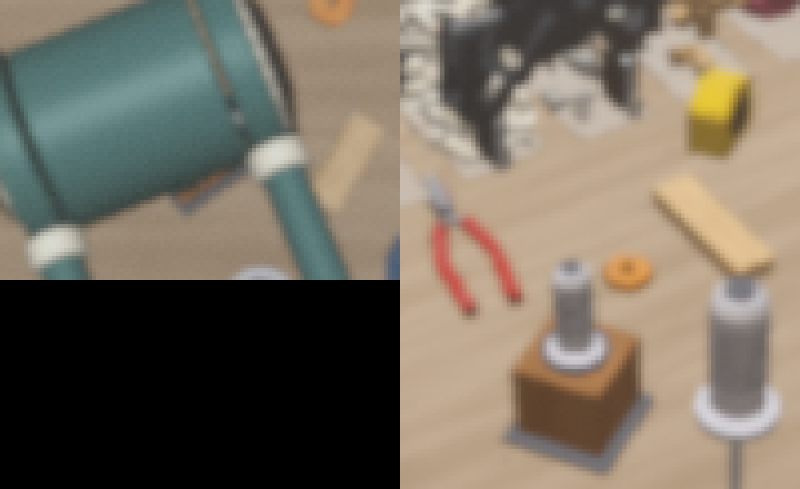

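```bash
python3 -m creep '[[-0.03,0.03,0.48,0,1],[0,0,0.48,0,1],[0,0,0.48,0,1],[0,0,0.48,0,1],[0,0,0.48,0,1],[0,0,0.48,0,1],[0,0,0,0,1],[0,0,0,0,0],[0,0,0,0,0],[0,0,0,0,0],[0,0,0,0,0],[0,0,0,0,0]]' 25
python3 -c "
from h import *
need([.462,.205,.087],.15)"
```

```text
time: 6.05
tool_pos: [0.4624, 0.2049, 0.0881]
tcp_rot: [-3.13, -0.234, -0.003]
wrist_force: [-0.3, 5.5, 2.2]
width: 0.296
grip_force: 24.3
t 6.05 pos [0.4624 0.2049 0.0881] yaw 0.149 tilt z [ 0.002  0.003 -1.   ] F [-0.3  5.5  2.2] w 0.296 g 24.3
spin units -0.01 shift units after spin [-0.007 -0.003  0.023]
```

```bash
python3 -m creep '[[0,0,-0.12,0,0],[0,0,-0.2,0,0],[0,0,-0.2,0,0],[0,0,-0.2,0,0],[0,0,0,0,0]]' ; python3 -c "
from h import *
need([.462,.205,.124],.15)"; python3 -m creep '[[-0.06,0,0,0,0],[-0.06,0,0,0,0],[-0.06,0,0,0,0],[-0.06,0,0,0,0],[0,0,0,0,0]]'
```

```text
time: 6.68
tool_pos: [0.4628, 0.2037, 0.1247]
tcp_rot: [-3.132, -0.235, -0.004]
wrist_force: [0.6, -0.1, -2.3]
width: 0.294
grip_force: 25.2
t 6.67 pos [0.4628 0.2037 0.1247] yaw 0.15 tilt z [ 0.002  0.001 -1.   ] F [ 0.6 -0.1 -2.3] w 0.294 g 25.2
spin units -0.0 shift units after spin [-0.011 -0.028  0.014]
time: 7.3
tool_pos: [0.4499, 0.202, 0.1234]
tcp_rot: [-3.132, -0.235, -0.001]
wrist_force: [2.7, 4.1, -3.3]
width: 0.3
grip_force: 24.9
```

```bash
python3 -m creep '[[-0.06,0,0,0,0],[-0.06,0,0,0,0],[-0.06,0,0,0,0],[-0.06,0,0,0,0],[-0.06,0,0,0,0],[-0.06,0,0,0,0],[-0.04,0,0,0,0],[0,0,0,0,0]]'; python3 - <<'E'
from h import *
need([.462,.205,.124],.15)
q=bot.read_camera("scene")
save(q,"c3.png",(225,150,325,260),5)
E
```

```text
time: 8.3
tool_pos: [0.43, 0.1987, 0.1235]
tcp_rot: [-3.133, -0.235, 0.0]
wrist_force: [2.3, 2.9, -0.9]
width: 0.297
grip_force: 25.2
t 8.3 pos [0.43   0.1987 0.1235] yaw 0.15 tilt z [-0.  0. -1.] F [ 2.3  2.9 -0.9] w 0.297 g 25.2
spin units -0.0 shift units after spin [ 0.652 -0.029 -0.011]
```

View pics/c3.png

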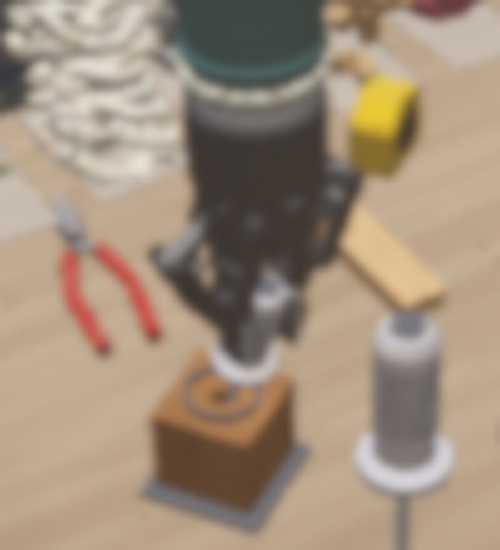

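```bash
python3 -m creep '[[0.02,0,-0.3,0,0],[0.02,0,-0.8,0,0],[0,0,-1,0,0],[0,0,-1,0,0],[0,0,0,0,0]]'; python3 - <<'E'
from h import *
need([.462,.205,.124],.15)
q=bot.read_camera("scene");s=bot.read_state()["tool_pos"]
save(q,"c4.png",(220,110,320,220),5)
for off in(.019,.023):
  for th in(.2,.26,.32,.38):
    ax=np.array([-np.sin(th)*np.cos(.15),-np.sin(th)*np.sin(.15),np.cos(th)]); g=s+[0,0,off]
    print(off,th,[((proj(q,g+ax*d)[0]-[220,110])*5).round(0) for d in(-.098,-.04,.035)])
for t in("gauge","tip"):
  for r in bot.regions_of(t,q)[:2]: print(t,r["score"],np.round((np.array(r["bbox"])-[220,110,220,110])*5))
E
```

```text
time: 8.98
tool_pos: [0.4339, 0.199, 0.2839]
tcp_rot: [-3.132, -0.235, -0.011]
wrist_force: [0.2, 0.3, -1.8]
width: 0.295
grip_force: 24.9
t 8.97 pos [0.4339 0.199  0.2839] yaw 0.15 tilt z [ 0.007  0.001 -1.   ] F [ 0.2  0.3 -1.8] w 0.295 g 24.9
spin units -0.0 shift units after spin [ 0.55  -0.034  3.202]
0.019 0.2 [array([256., 417.]), array([266., 340.]), array([280., 232.])]
0.019 0.26 [array([249., 410.]), array([263., 338.]), array([283., 234.])]
0.019 0.32 [array([242., 403.]), array([260., 335.]), array([285., 237.])]
0.019 0.38 [array([236., 395.]), array([257., 331.]), array([288., 240.])]
0.023 0.2 [array([255., 411.]), array([266., 334.]), array([280., 225.])]
0.023 0.26 [array([249., 404.]), array([263., 331.]), array([283., 227.])]
0.023 0.32 [array([242., 397.]), array([260., 328.]), array([285., 230.])]
0.023 0.38 [array([236., 389.]), array([257., 325.]), array([288., 233.])]
gauge 0.97 [376. 517. 473. 761.]
gauge 0.78 [208. 232. 297. 397.]
```

View pics/c4.png

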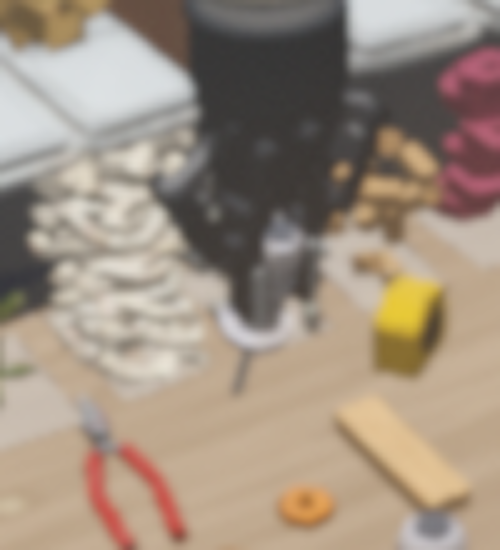

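```bash
python3 - <<'E'
from h import *
from scipy.optimize import least_squares
need([.446,-.110,.160],.15)
q=bot.read_camera("scene");s=bot.read_state()["tool_pos"]
xr=np.array([np.cos(.15),np.sin(.15),0])
for uv in((237,393),(237,389)):
  t=np.array(uv)/5+[220,110]
  r=least_squares(lambda v:proj(q,s+v[0]/100*xr+[0,0,v[1]/100])[0]-t,[3,-7.4]); print(r.x,np.arctan2(r.x[0],2.1-r.x[1]))
E
```

```text
t 9.12 pos [0.4309 0.1981 0.2772] yaw 0.15 tilt z [-0.003 -0.002 -1.   ] F [-0.4  0.7 -1.7] w 0.297 g 24.9
spin units -0.0 shift units after spin [-0.614  6.134  2.354]
[ 3.75536082 -6.57725897] 0.40844349806480085
[ 3.7368059  -6.29486772] 0.4187965019492216
```

```bash
python3 -m creep '[[-0.088,0.876,0,0,0],[-0.088,0.876,0,0,0],[-0.088,0.876,0,0,0],[-0.088,0.876,0,0,0],[-0.088,0.876,0,0,0],[-0.088,0.876,0,0,0],[-0.088,0.876,0,0,0],[0,0,0.39,0,0],[0,0,0.39,0,0],[0,0,0.39,0,0],[0,0,0.39,0,0],[0,0,0.39,0,0],[0,0,0.39,0,0],[0,0,0,0,0],[0,0,0,0,0],[0,0,0,0,0]]'; python3 - <<'E'
from h import *
need([.446,-.110,.160],.15)
q=bot.read_camera("scene")
p=bot.read_camera("top")
np.savez("near.npz",pos=bot.read_state()["tool_pos"])
a=cv2.resize(q["pixels"][155:225,310:390],(560,490),interpolation=3)
b=cv2.resize(p["pixels"][175:235,330:360],(240,480),interpolation=3)
cv2.imwrite("pics/c5.png",np.hstack([a,cv2.copyMakeBorder(b,0,10,0,0,0)])[...,::-1])
print("mouth",(proj(q,[.4848,-.104,.066])-[310,155])*7)
E
```

```text
time: 11.18
tool_pos: [0.4479, -0.1087, 0.162]
tcp_rot: [3.132, 0.235, 0.002]
wrist_force: [0.1, 0.0, -1.9]
width: 0.294
grip_force: 25.3
t 11.18 pos [ 0.4479 -0.1087  0.162 ] yaw 0.15 tilt z [ 0.001 -0.    -1.   ] F [ 0.1  0.  -1.9] w 0.294 g 25.3
spin units 0.0 shift units after spin [-0.042  0.02   0.04 ]
mouth [[266.13903076 249.06576937]]
```

View pics/c5.png

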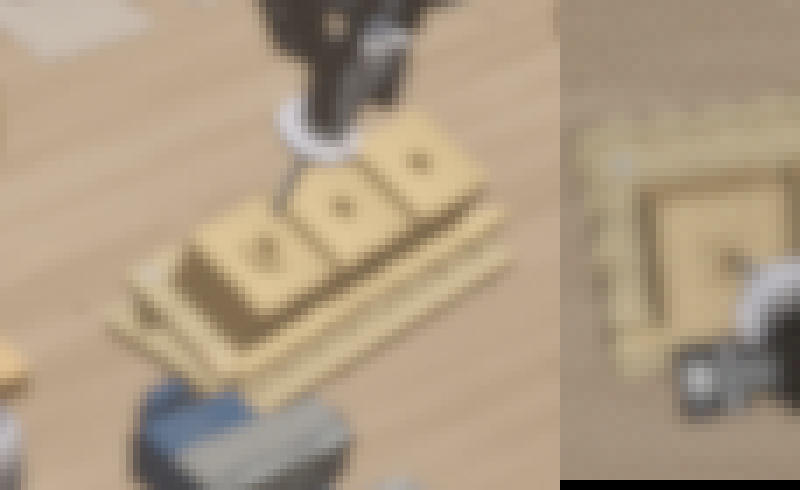

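```bash
python3 - <<'E'
from h import *
q=bot.read_camera("scene")
p=bot.read_camera("top")
s=bot.read_state()["tool_pos"];print(s)
a=cv2.resize(q["pixels"][172:202,335:365],(390,390),interpolation=2)
b=cv2.resize(p["pixels"][195:225,340:370],(390,390),interpolation=2)
im=np.hstack([a,b]).astype(float);im=np.clip((im-60)*1.5,0,255)
cv2.imwrite("pics/c6.png",im[...,::-1])
xr=np.array([np.cos(.15),np.sin(.15),0])
for n,c,o in(("scene",q,[335,172]),("top",p,[340,195])):
  print(n,"mouth",((proj(c,[.4848,-.104,.066])-o)*13).round())
  for th in(.26,.32,.38,.44):
    d=.1011;b=[s+np.sin(th)*l*xr+[0,0,.021-l*np.cos(th)] for l in(d,d-.058)]; print(th,((proj(c,b)-o)*13).round().tolist())
E
```

```text
[ 0.44781582 -0.10892395  0.16193299]
scene mouth [[169. 242.]]
0.26 [[208.0, 202.0], [275.0, 44.0]]
0.32 [[191.0, 186.0], [268.0, 37.0]]
0.38 [[175.0, 169.0], [261.0, 29.0]]
0.44 [[159.0, 151.0], [254.0, 22.0]]
top mouth [[146. 162.]]
0.26 [[169.0, 207.0], [235.0, 263.0]]
0.32 [[166.0, 182.0], [234.0, 252.0]]
0.38 [[164.0, 157.0], [233.0, 241.0]]
0.44 [[162.0, 132.0], [232.0, 230.0]][ WARN:0@2.272] global loadsave.cpp:1063 imwrite_ Unsupported depth image for selected encoder is fallbacked to CV_8U.
```

View pics/c6.png

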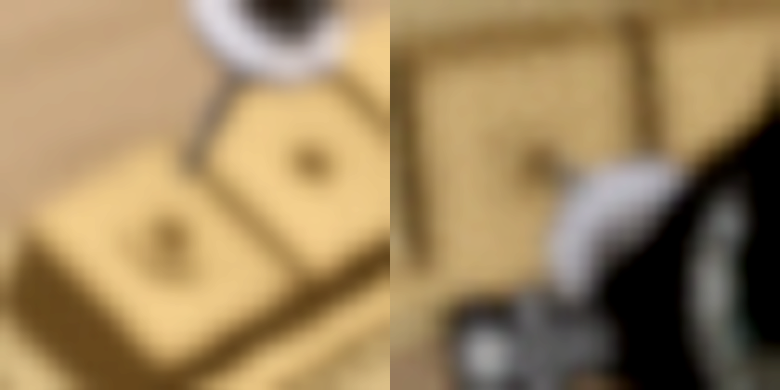

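```bash
python3 - <<'E'
from h import *
from scipy.optimize import least_squares
q=bot.read_camera("scene");p=bot.read_camera("top");s=bot.read_state()["tool_pos"];print(s)
xr=np.array([np.cos(.15),np.sin(.15),0]);yr=np.array([-xr[1],xr[0],0])
for uv in((192,163),(190,170)):
  t=np.array(uv)/13+[335,172]
  r=least_squares(lambda v:proj(q,s+v[0]/100*xr+[0,0,v[1]/100])[0]-t,[3,-7.4]); T=s+r.x[0]/100*xr+[0,0,r.x[1]/100]
  print(r.x,np.arctan2(r.x[0],2.1-r.x[1]),"tip",T,"top px",(proj(p,T)-[340,195])*13)
for th in(.28,.32,.36): # assume tilt, solve y shift, length offset
  f=lambda v:s+np.sin(th)*(.1011)*xr+[0,0,.021-.1011*np.cos(th)+v[1]/100]+v[0]/100*yr
  r=least_squares(lambda v:proj(q,f(v))[0]-(np.array((191,166))/13+[335,172]),[0,0]);print(th,"dy,dz cm",r.x,f(r.x),(proj(p,f(r.x))-[340,195])*13)
E
```

```text
[ 0.44761669 -0.10889345  0.16167603]
[ 3.24931483 -6.78527777] 0.35058931997469184 tip [ 0.47974498 -0.10403774  0.09382325] top px [[171.75428974 178.09173722]]
[ 3.28738307 -7.02323533] 0.3458484346100628 tip [ 0.48012139 -0.10398085  0.09144367] top px [[169.23119986 176.97200877]]
0.28 dy,dz cm [0.59146305 1.28210725] [ 0.47435865 -0.09887     0.09833439] [[153.53657962 201.22886569]]
0.32 dy,dz cm [0.1115995  0.71189251] [ 0.47889549 -0.10303746  0.09382725] [[167.40604669 181.89516353]]
0.36 dy,dz cm [-0.36194422  0.13226091] [ 0.48337259 -0.10715003  0.08937947] [[180.98382665 162.96931798]]
```

```bash
python3 -m creep '[[-0.077,0.015,0,0,0],[0.035,0,0.104,0,0],[0.035,0,0.104,0,0],[0.035,0,0.104,0,0],[0.035,0,0.104,0,0],[0,0,0,0,0],[0,0,0,0,0]]'; python3 - <<'E' 2>/dev/null
from h import *
need([.446,-.110,.160],.15)
q=bot.read_camera("scene")
p=bot.read_camera("top")
a=cv2.resize(q["pixels"][172:202,335:365],(390,390),interpolation=2)
b=cv2.resize(p["pixels"][195:225,340:370],(390,390),interpolation=2)
im=np.hstack([a,b]).astype(float);im=np.clip((im-60)*1.5,0,255).astype(np.uint8)
cv2.imwrite("pics/c7.png",im[...,::-1])
E
```

```text
time: 12.35
tool_pos: [0.4507, -0.1091, 0.1405]
tcp_rot: [-3.133, -0.235, 0.0]
wrist_force: [-0.3, 0.5, -1.3]
width: 0.296
grip_force: 25.3
t 12.35 pos [ 0.4507 -0.1091  0.1405] yaw 0.15 tilt z [-0.  0. -1.] F [-0.3  0.5 -1.3] w 0.296 g 25.3
spin units -0.0 shift units after spin [-0.096  0.005 -0.39 ]
```

View pics/c7.png

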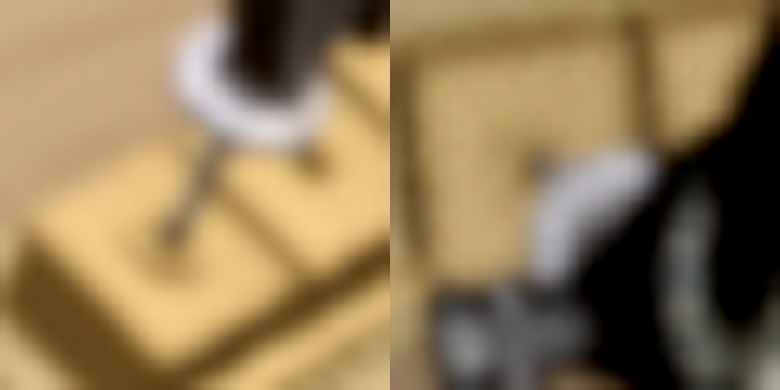

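```bash
python3 -m creep '[[0.024,0,0.071,0,0],[0.024,0,0.071,0,0],[0.024,0,0.071,0,0],[0.024,0,0.071,0,0],[0,0,0,0,0],[0,0,0,0,0]]'; python3 - <<'E' 2>/dev/null
from h import *
need([.446,-.110,.160],.15)
q=bot.read_camera("scene")
p=bot.read_camera("top")
a=cv2.resize(q["pixels"][172:202,335:365],(390,390),interpolation=2)
b=cv2.resize(p["pixels"][195:225,340:370],(390,390),interpolation=2)
im=np.hstack([a,b]).astype(float);im=np.clip((im-60)*1.5,0,255).astype(np.uint8)
cv2.imwrite("pics/c8.png",im[...,::-1])
E
```

```text
time: 13.2
tool_pos: [0.4554, -0.1083, 0.1263]
tcp_rot: [-3.133, -0.235, 0.0]
wrist_force: [-0.2, -0.1, -0.5]
width: 0.291
grip_force: 25.3
t 13.2 pos [ 0.4554 -0.1083  0.1263] yaw 0.15 tilt z [-0.  0. -1.] F [-0.2 -0.1 -0.5] w 0.291 g 25.3
spin units -0.0 shift units after spin [-0.191  0.005 -0.674]
```

View pics/c8.png

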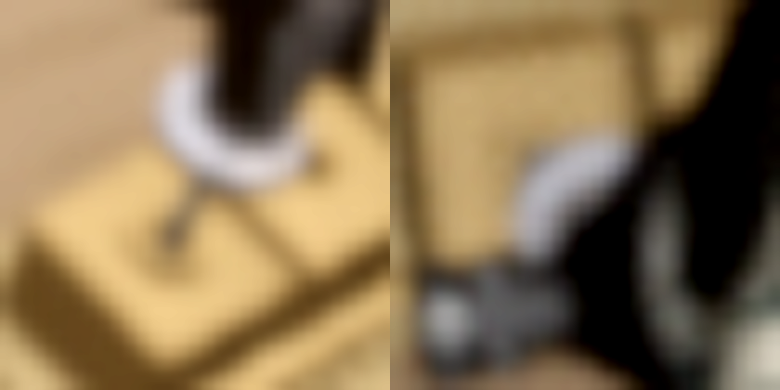

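```bash
python3 -m creep '[[0.024,0,0.071,0,0],[0.024,0,0.071,0,0],[0,0,0,0,0],[0,0,0,0,0]]'; python3 -m creep '[[0.024,0,0.071,0,0],[0.024,0,0.071,0,0],[0,0,0,0,0],[0,0,0,0,0]]';  python3 -m creep '[[0.012,0,0.038,0,0],[0.012,0,0.038,0,0],[0,0,0,0,0],[0,0,0,0,0]]'
```

```text
time: 13.8
tool_pos: [0.4577, -0.108, 0.1191]
tcp_rot: [-3.133, -0.235, 0.0]
wrist_force: [0.6, -0.0, -1.6]
width: 0.298
grip_force: 25.3
time: 14.3
tool_pos: [0.4601, -0.1076, 0.112]
tcp_rot: [-3.133, -0.235, 0.0]
wrist_force: [-0.1, 0.5, -1.7]
width: 0.294
grip_force: 25.3
time: 14.8
tool_pos: [0.4615, -0.1075, 0.1085]
tcp_rot: [3.133, 0.235, 0.001]
wrist_force: [-1.2, -0.3, 1.4]
width: 0.294
grip_force: 25.5
```

```bash
cat >> h.py <<'E'
def avg(n=10):
    F=[]
    for _ in range(n): bot.read_camera("scene"); F.append(bot.read_state()["wrist_force"])
    print("avgF",np.mean(F,0).round(2),"sd",np.std(F,0).round(2))
E
python3 -c "
from h import *
avg(); need([.446,-.110,.160],.15)"; python3 -m creep '[[0.006,0,0.019,0,0],[0,0,0,0,0],[0,0,0,0,0]]'; python3 -c "
from h import *
avg();need([.446,-.110,.160],.15)"
```

```text
avgF [-0.36 -0.36  1.3 ] sd [0.59 0.57 0.53]
t 15.3 pos [ 0.4614 -0.1075  0.1084] yaw 0.15 tilt z [ 0. -0. -1.] F [ 0.3 -1.5  0.8] w 0.295 g 25.5
spin units -0.0 shift units after spin [-0.313  0.003 -1.033]
time: 15.68
tool_pos: [0.4617, -0.1075, 0.1074]
tcp_rot: [3.133, 0.235, 0.0]
wrist_force: [-0.3, -0.3, 1.9]
width: 0.295
grip_force: 25.6
avgF [-0.5  -0.46  1.67] sd [0.24 0.34 0.76]
t 16.18 pos [ 0.4617 -0.1074  0.1074] yaw 0.15 tilt z [ 0. -0. -1.] F [-0.3  0.1  1.3] w 0.292 g 25.5
spin units -0.0 shift units after spin [-0.317  0.004 -1.053]
```

```bash
python3 -m creep '[[0.0095,0,0.0285,0,0],[0,0,0,0,0],[0,0,0,0,0]]'; python3 - <<'E'
from h import *
avg(16);need([.446,-.110,.160],.15)
q=bot.read_camera("scene");p=bot.read_camera("top")
a=cv2.resize(q["pixels"][165:200,330:365],(560,560),interpolation=2)
im=np.clip((a.astype(float)-40)*1.3,0,255).astype(np.uint8)
cv2.imwrite("pics/c9.png",im[...,::-1])
m=np.array([.4848,-.104,.066])
for th in(.25,.32,.4):
  ax=np.array([-np.sin(th)*np.cos(.15),-np.sin(th)*np.sin(.15),np.cos(th)]);b=m-.036*np.array([-.311,-.047,.949])
  for pl in(0.003,.006,.009): print(th,pl,"foot underside",((proj(q,b+ax*(.058-pl))-[330,165])*16).round(),"cap",((proj(q,b+ax*(.133-pl))-[330,165])*16).round())
print("mouth",(proj(q,m)-[330,165])*16)
E
```

```text
time: 16.55
tool_pos: [0.4621, -0.1074, 0.106]
tcp_rot: [3.133, 0.235, 0.0]
wrist_force: [-0.4, -0.2, 3.1]
width: 0.297
grip_force: 25.6
avgF [-0.24 -0.44  2.46] sd [0.36 0.5  0.52]
t 17.35 pos [ 0.4621 -0.1074  0.1059] yaw 0.15 tilt z [ 0. -0. -1.] F [ 0.3 -0.5  1.1] w 0.293 g 25.6
spin units -0.0 shift units after spin [-0.327  0.004 -1.081]
0.25 0.003 foot underside [[305. 340.]] cap [[409.  83.]]
0.25 0.006 foot underside [[301. 349.]] cap [[405.  94.]]
0.25 0.009 foot underside [[297. 359.]] cap [[400. 104.]]
0.32 0.003 foot underside [[318. 352.]] cap [[441. 113.]]
0.32 0.006 foot underside [[313. 361.]] cap [[436. 123.]]
0.32 0.009 foot underside [[308. 370.]] cap [[431. 133.]]
0.4 0.003 foot underside [[332. 367.]] cap [[477. 151.]]
0.4 0.006 foot underside [[327. 376.]] cap [[471. 160.]]
0.4 0.009 foot underside [[321. 384.]] cap [[465. 169.]]
mouth [[288.3177846  409.29318714]]
```

View pics/c9.png

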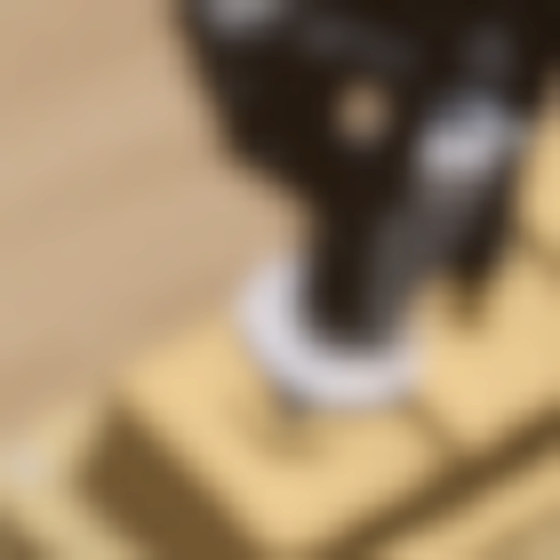

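```bash
python3 - <<'E'
from h import *
from scipy.optimize import least_squares
q=bot.read_camera("scene");s=bot.read_state()["tool_pos"]
im=q["pixels"][165:200,330:365].astype(int)
w=(im.min(2)>165); print("\n".join("".join("#" if x else "." for x in r) for r in w[8:30]))
xr=np.array([np.cos(.15),np.sin(.15),0]);yr=np.array([-xr[1],xr[0],0])
a=np.linspace(0,2*np.pi,200)
for th in(.24,.28,.32,.36,.4,.44):
  ax=-np.sin(th)*xr+[0,0,np.cos(th)]; e=np.cos(th)*xr+[0,0,np.sin(th)]
  g=s+[0,0,.019]; out=[]
  for l in(.040,): # foot below pivot (pivot 40 mm above foot)
    c=g-ax*l
    pts=np.vstack([proj(q,c+ax*h+.019*(np.cos(a)[:,None]*e+np.sin(a)[:,None]*yr)) for h in(0,.006)])-[330,165]
    cap=proj(q,g+ax*.035)[0]-[330,165]
    print(th,"foot L,R,bottom",pts[:,0].min().round(1),pts[:,0].max().round(1),pts[:,1].max().round(1),"at x",pts[pts[:,1].argmax(),0].round(1),"cap",cap.round(1),"foot z",c[2].round(4),"tip free xr/z",(c-ax*.058).round(4))
E
```

```text
...................................
............................##.....
...................................
...................................
...................................
...................................
...................................
...................................
................##.................
...............###.................
...............###.................
...............###.................
...............####................
...............####................
................#####...###........
.................##########........
...................######..........
...................................
...................................
...................................
.#.................................
.#.................................
0.24 foot L,R,bottom 15.9 27.9 27.0 at x 23.0 cap [28.1  6.3] foot z 0.0861 tip free xr/z [ 0.4851 -0.1039  0.0297]
0.28 foot L,R,bottom 15.6 27.5 26.8 at x 22.6 cap [28.4  6.6] foot z 0.0865 tip free xr/z [ 0.4889 -0.1033  0.0308]
0.32 foot L,R,bottom 15.3 27.2 26.6 at x 22.4 cap [28.7  6.9] foot z 0.087 tip free xr/z [ 0.4926 -0.1028  0.0319]
0.36 foot L,R,bottom 15.0 26.8 26.4 at x 22.0 cap [29.   7.2] foot z 0.0875 tip free xr/z [ 0.4962 -0.1022  0.0332]
0.4 foot L,R,bottom 14.8 26.5 26.1 at x 21.8 cap [29.3  7.6] foot z 0.0881 tip free xr/z [ 0.4998 -0.1017  0.0347]
0.44 foot L,R,bottom 14.5 26.2 25.9 at x 21.4 cap [29.6  7.9] foot z 0.0887 tip free xr/z [ 0.5034 -0.1011  0.0363]
```

```bash
python3 -m creep '[[-0.025,0,-0.076,0,0],[-0.025,0,-0.076,0,0],[0.04,0,0,0,0],[0,0,0,0,0],[0,0,0,0,0]]'; python3 -c "
from h import *
avg(8)";python3 -m creep '[[0.025,0,0.076,0,0],[0,0,0,0,0],[0,0,0,0,0]]'; python3 -c "
from h import *
avg(8)"; python3 -m creep '[[0.017,0,0.051,0,0],[0,0,0,0,0],[0,0,0,0,0]]';python3 -c "
from h import *
avg(12)"
```

```text
time: 18.12
tool_pos: [0.4613, -0.1072, 0.1131]
tcp_rot: [-3.132, -0.235, 0.001]
wrist_force: [0.0, 0.1, -1.4]
width: 0.297
grip_force: 25.3
avgF [-0.25  0.45 -1.44] sd [0.28 0.41 0.52]
time: 18.9
tool_pos: [0.4627, -0.1072, 0.1097]
tcp_rot: [-3.133, -0.235, 0.001]
wrist_force: [-1.4, 0.8, 1.6]
width: 0.295
grip_force: 25.6
avgF [-1.46  1.51  0.29] sd [0.73 0.61 0.48]
time: 19.68
tool_pos: [0.4636, -0.107, 0.1071]
tcp_rot: [-3.133, -0.235, 0.0]
wrist_force: [-2.4, 1.1, 1.6]
width: 0.292
grip_force: 25.7
avgF [-2.56  1.68  1.29] sd [0.36 0.4  0.47]
```

```bash
python3 -m creep '[[-0.02,0,0,0,0],[-0.018,0,0.01,0,0],[0,0,0,0,0],[0,0,0,0,0],[0,0,0,0,0]]'; python3 - <<'E'
from h import *
avg(16);need([.446,-.110,.160],.15)
q=bot.read_camera("scene");p=bot.read_camera("top")
a=cv2.resize(q["pixels"][160:200,330:370],(400,400),interpolation=2)
b=cv2.resize(p["pixels"][190:230,335:375],(400,400),interpolation=2)
cv2.imwrite("pics/c10.png",np.hstack([a,b])[...,::-1])
E
```

```text
time: 20.9
tool_pos: [0.4623, -0.1076, 0.107]
tcp_rot: [3.132, 0.235, 0.002]
wrist_force: [-0.1, 1.6, 1.9]
width: 0.299
grip_force: 25.8
avgF [0.56 0.81 2.18] sd [0.74 0.74 0.51]
t 21.7 pos [ 0.4619 -0.1075  0.1067] yaw 0.15 tilt z [ 0. -0. -1.] F [0.9 0.4 1.4] w 0.297 g 25.7
spin units -0.0 shift units after spin [-0.321  0.002 -1.066]
```

View pics/c10.png

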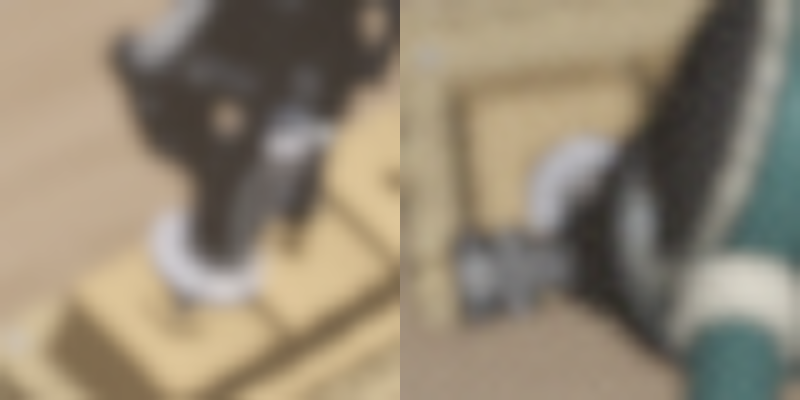

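The scene view shows the gauge leaning over the collared block, with its foot at about (205,260) just above the collar at about (178,318). The force matches the spring at roughly mid-travel, so I'm handing in.

```bash
python3 -c "
from workcell import bot
print(bot.finish_job())"
```

```text
the job is handed in; nothing more can be done
None
```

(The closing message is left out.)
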